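# Load the vial carousel and lock it

### The job

Load the sample changer: lift the round vial carousel by its black bar grip and lower it gently, not dropped, over the changer's central shaft and brass drive pin so that it sits fully down and flat on the turntable. Then slide the changer's black lock knob all the way in towards the carousel, to its end stop, so that its steel tongue holds the rim down. Leave the bottle, beaker and timer where they are.

Things in the scene. Friction and masses are not known exactly. Their poses are not given: they have to be found in the camera images.
- carousel_center (a point): Loose vial carousel, 0.36-0.59 kg, 78 mm high, level on the bench at the start; this point: on its vertical axis, 39 mm above its flat underside; z up. Aluminium flange 156 mm across, 8 mm thick; blue ring of vials out to 66 mm from the axis, vial tops 34 mm above the underside; hub 40 mm across. In the underside, on the axis, a blind round bore 18 mm across, 48 mm deep.
- carousel_grip (a point): Centre of the carousel's black bar grip, on its axis, 63 mm above the underside (axes as the carousel's). The bar is 24 mm thick along x, 66 mm long along y, from 15 mm below this point to 15 mm above it. Pinch it from above across its 24 mm.
- pin_slot (a point): The carousel's slot for the drive pin, right through its 8 mm bottom plate; this point: the slot's centre in the plane of the underside, 36 mm from the axis on the carousel's -x side. 12 mm long radially, 10 mm wide. Just outside it a white mark on the blue ring and a red one on the flange show its side from above.
- turntable (a point): Fixed: centre of the sample changer's turntable top (flat, 116 mm across), at the foot of the shaft, 62 mm above the bench; x points to the changer's back, z up. The carousel is home with its underside on the turntable: its centre point 39 mm above this point, x axes alike, the pin through the slot.
- shaft_tip (a point): Top of the changer's central steel shaft, 34 mm above the turntable: 16 mm across, its top 8 mm tapered to 7 mm. White housing round it: 160 mm to the front (-x), 135 mm to the back, 190 mm wide, deck 52 mm above the bench. Behind, a parked sampling arm, top 155 mm above the bench, no part nearer than 92 mm in x to the shaft's axis.
- pin_tip (a point): Top of the brass drive pin, which stands on the turntable 36 mm from the shaft's axis on the -x side: 8 mm across, 16 mm high, its top 6 mm tapered to 3 mm.
- lock_knob (a point): Centre of the black lock knob on the changer's front deck (axes as the turntable's): 16 mm wide in y, 22 mm long in x, 13 mm up and down from here; take it from above across its 16 mm. It slides in +x, straight towards the shaft, from 135 to 105 mm before it. The steel tongue ahead of it passes 2.5 mm over the seated carousel's flange; a carousel not fully down blocks it.
- lock (a joint): Position of the lock slide in m: 0 fully back (open), 0.030 fully in at its end stop (locked). It starts between 0 and 0.012, where the tongue is clear of the carousel. It needs about 2.5 N and stays where it is left.
- bottle: Bystander: brown bottle with a black cap, 56 mm across, 118 mm high; origin at the centre of its foot.
- beaker: Bystander: glass beaker, 54 mm across, 70 mm high; origin at the centre of its foot.
- timer: Bystander: white timer with three keys, 62 x 66 x 20 mm; origin at the centre of its underside.

How it is judged (in metres and radians):
On the way, in this order (a step that is already met when the one before it is completed fails the run):
1. the carousel sits fully down on the turntable, on the shaft and the pin (horizontal distance between carousel_center and turntable below 0.003 m and z of carousel_center in the frame of turntable below 0.041 m and angle between the x axis of carousel_center and the x axis of turntable, either way round below 0.06 rad and angle between carousel_center's own z axis and vertical below 0.03 rad), for 0.2 s.
2. the lock slide is at its end stop (value of joint lock above 0.028 m), for 0.2 s.
At the end, for the whole second after the job is handed in: The carousel rests on the turntable: its axis within 3 mm of the shaft's axis, its centre point less than 41 mm above the turntable (39 mm when home), its x axis within 0.06 rad of the changer's, tilted less than 0.03 rad, at rest; and the lock slide is in to more than 28 of its 30 mm (all of step 1 and value of joint lock above 0.028 m and linear speed of carousel below 0.02 m/s); the robot touches nothing.
It fails at once if the carousel is let go of while it is off the bench and more than 20 mm above its place on the turntable (height (world z) of carousel_center above 0.055 m and z of carousel_center in the frame of turntable above 0.059 m and contact force between the fingers and carousel below 0.05 N).
It fails at once if the carousel is tipped more than 30 degrees (angle between carousel_center's own z axis and vertical above 0.52 rad).
It fails at once if the bottle is moved more than 25 mm (distance of bottle from where it was at the start of the episode above 0.025 m).
It fails at once if the beaker is moved more than 25 mm (distance of beaker from where it was at the start of the episode above 0.025 m).
It fails at once if the timer is moved more than 25 mm (distance of timer from where it was at the start of the episode above 0.025 m).
It also fails if it takes over 53 s, if anything falls off the work surface, if the arm or the gripper's body presses on something with over 40 N, if the wrist force passes 120 N, or if a joint passes its speed limit or range.

### The arm

A 7-joint arm with a two-finger parallel gripper is mounted at the origin on a cart in front of the work surface, level with it; the furniture and walls round the work are solid. World frame = base frame: x ahead of the robot, y to its left, z up, the work surface at z = 0. Lengths are in mm, angles in rad, forces in N, time in s.
With the tool pointing down it reaches from about 425 to 875 mm from the base axis. Payload 9.9 kg.
Tool frame: the origin (TCP) lies on the centre line of the jaws, within the pads' length; the fingertips stand ahead of it and the grasp point (between the pads) lies 3 mm ahead of it (arm.finger_overhang is the y of the fingertips in the tool frame, in mm); y points along the fingers, z is the direction in which the jaws open and shut, and the axes are right-handed (so a half turn about y gives the same grasp; the last joint's range is limited). The gripper opens to 85 mm and grips with 20 to 120 N. Pads are 22 mm wide; open, the fingers measure 114 mm over their backs; the gripper's body (76 mm by 85 mm) begins 54 mm behind the grasp point. The pads swing forward as they close: fully open they stand 13 mm farther back than shut.
Start: joints at [1.094, 0.576, 0.025, 1.437, -0.015, 1.129, -0.057], TCP at [258.379, -623.594, 253.289] pointing down, gripper open.
Joint ranges: [-2.76, 2.76], [-0.34, 2.15], [-1.52, 1.57], [0.19, 2.46], [-1.09, 4.23], [0.17, 1.99], [-2.82, 2.82]. Speed limits (rad/s): [2.22, 2.22, 3.01, 3.01, 3.14, 3.14, 3.14].

### API

Orientations are given as a rotation vector (axis times angle).
In Python, from workcell import arm, cams, sign_off gives the robot as it stands.
- The arm moves only by the tool jog_arm, never from a script. Its arguments are lists of equal length, an entry for each row: "translation": the shift along the tool's x, y, z in mm, a list of three; "twist": the turn, a rotation vector about the tool's x, y, z in rad, a list of three. In form: {"translation": [[dx, dy, dz], ...], "twist": [[rx, ry, rz], ...]}. A call has 1 to 8 rows; each row is the pose to reach, as a shift and turn from the pose commanded when the call began, along the tool's axes at that moment; what a row does not reach only later rows make up. A row lasts 1/12 s, in which the tool goes at most 41.7 mm and 7.16 degrees, less where a joint would pass 70% of its speed; a pose out of reach is approached as far as the arm can. A call with a gripper value outside its range is refused whole. "fingers" is the closure, from -1 (fully open) to 1 (shut), so that 0 is half open, set as the call begins (left out, the last holds). The fingers move at their own pace and stop on an object; "force" is the grip in N (left out, the last holds). Time passes only in rows, so rows that repeat a pose let the fingers close. It gives the time, the measured TCP pose, the force and the opening at its end, in the units of the state.
- arm.get_state(): the state, without advancing time (a new reading comes with each control period).
- cams.snapshot(name): name is "scene" or "top"; returns (picture, depth): 480x640x3 uint8, red, green, blue; 480x640 float32, mm along the optical axis (not along the pixel's ray), 0 where there is no reading.
- cams.calibration(name): a dict with "fx", "fy", "cx", "cy" (pixels), "R" (3x3) and "t" (3): a world point X has camera coordinates R X + t. Camera axes: x right, y down, z forward; pixel columns grow to the right and rows downward; lengths in mm; the calibration is good to about 2 mm. A picture is of the moment at which its call begins. calibration takes no time and is no camera call.
- sign_off(): hands the job in, once; it reports no verdict.
The state is a dict: "time": time; "joint_pos": joint angles; "joint_velocities": joint speeds; "tau": joint torques, N m; "ee_pos": TCP position; "tcp_rot": TCP orientation; "contact_force": force on the tool from outside, world axes, zero at the start; "moment": the same for the moment, N m; "gripper_width": finger opening in mm.
Only numpy, scipy, OpenCV 4.12 (cv2) and the standard library are available. Lean on these libraries where they do the work, as an engineer would, in place of code of your own. Each camera call takes 0.05 s, during which the arm holds its last target.

## Working session

There is one attempt and no reset: what is moved stays moved. The work goes in short steps, Python scripts to look and compute and a tool call to move; the robot and the scene stay as the last step left them, time stands still between calls to the robot, and variables do not carry over. Pictures are saved under pics/ and viewed, and the job is handed in when it is done.

Besides the shell and the picture viewer there is one more tool, called in YAML: its name, and indented under it one key for each argument. jog_arm: Moves the arm, as the interface text tells. Its arguments: {"type":"object","properties":{"translation":{"type":"array","items":{"type":"array","items":{"type":"number"}}},"twist":{"type":"array","items":{"type":"array","items":{"type":"number"}}},"fingers":{"type":"number"},"force":{"type":"number"}},"required":["translation","twist"]}

```bash
mkdir -p pics
cat > h.py <<'E'
import numpy as np,cv2
from workcell import arm,cams,sign_off
def snap(n,f):
    p,d=cams.snapshot(n); cv2.imwrite('pics/'+f+'.png',p[:,:,::-1]); np.savez('pics/'+f+'.npz',p=p,d=d); return p,d
def pts(n,d):
    c=cams.calibration(n);R=np.array(c['R']);t=np.array(c['t'])
    v,u=np.mgrid[0:480,0:640]
    X=np.stack([(u-c['cx'])/c['fx']*d,(v-c['cy'])/c['fy']*d,d],-1)
    return (X-t)@R
def ray(n,u,v,z):
    c=cams.calibration(n);R=np.array(c['R']);t=np.array(c['t'])
    o=-R.T@t; q=R.T@np.array([(u-c['cx'])/c['fx'],(v-c['cy'])/c['fy'],1.])
    return o+q*(z-o[2])/q[2]
E
python3 - <<'E'
from h import *
for n in('scene','top'):
    snap(n,n+'0'); c=cams.calibration(n); print(n,c, -np.array(c['R']).T@np.array(c['t']))
print(arm.get_state(),arm.finger_overhang)
E
```

```text
scene {'fx': 452.6797480856015, 'fy': 452.6797480856015, 'cx': 325.0583262772759, 'cy': 239.49895064117555, 'R': array([[-0.60003831, -0.79976087, -0.01834586],
       [-0.47041053,  0.37129947, -0.80053147],
       [ 0.64704556, -0.47171947, -0.59900984]]), 't': array([403.72293702, 329.02762062, 730.95995051])} [-75.93709802 545.52206732 708.65581594]
top {'fx': 618.0300801916801, 'fy': 618.0300801916801, 'cx': 306.2801819296243, 'cy': 239.3346863108198, 'R': array([[ 0.02173185, -0.99968795,  0.01231789],
       [-0.99398323, -0.02292756, -0.1071059 ],
       [ 0.10735489, -0.00991617, -0.99417131]]), 't': array([  27.88870087,  597.48618878, 1506.31017287])} [ 431.57540842   56.51572281 1561.1811241 ]
{'time': 0.1, 'joint_pos': array([ 1.09423879,  0.57645806,  0.02485707,  1.43781339, -0.01501947,
        1.12899992, -0.05649827]), 'joint_velocities': array([-0.00011993, -0.00248411,  0.00011893, -0.00098964,  0.00029228,
       -0.00125345,  0.00063821]), 'tau': array([ 5.83368848e-03, -7.67299104e+01,  2.25832097e+00, -2.86608267e+01,
        1.60918100e-02,  8.58297979e-03, -1.11562215e-05]), 'ee_pos': array([ 258.21566418, -623.2595429 ,  252.52608255]), 'tcp_rot': array([-0.3994757 ,  2.00756247, -2.00459362]), 'contact_force': array([ 0.93921737, -0.40643336,  0.10398258]), 'moment': array([-0.01752942, -0.0044099 ,  0.02922825]), 'gripper_width': 85.26504357341013} 22.0
```

View pics/scene0.png

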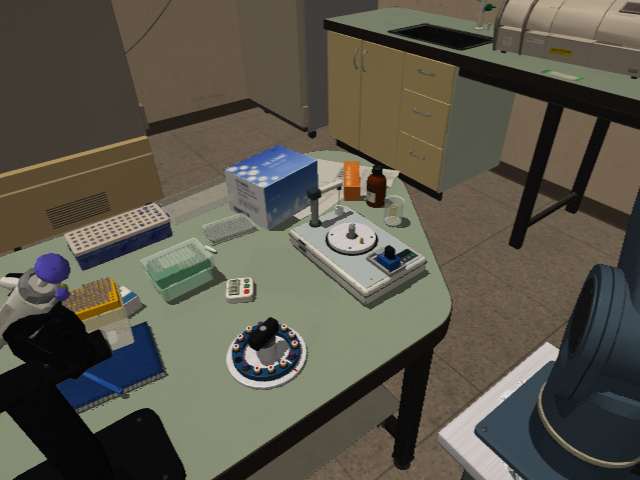

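View pics/top0.png

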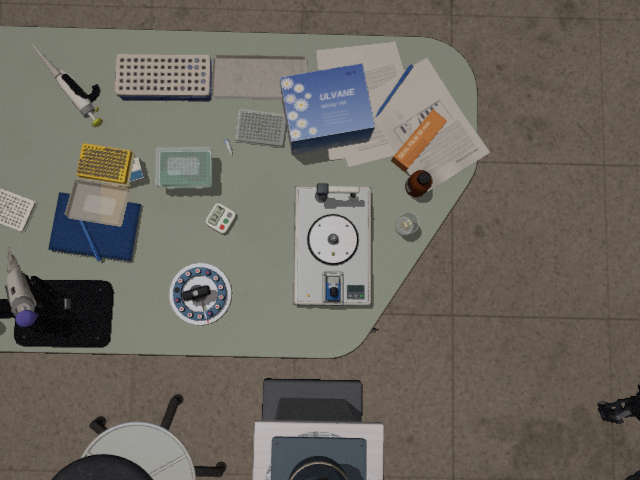

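Top view: carousel at about (200,294), changer shaft at (333,239), lock knob at (333,291), timer at (220,219), bottle at (419,182) and beaker at (406,225). I'll zoom in for detail.

Run:
```python
from h import *
p=np.load('pics/top0.npz')['p'][:,:,::-1]
a=cv2.resize(p[250:340,155:245],(600,600),interpolation=cv2.INTER_CUBIC)
b=cv2.resize(p[180:310,285:385],(462,600),interpolation=cv2.INTER_CUBIC)
cv2.imwrite('pics/za.png',a);cv2.imwrite('pics/zb.png',b)
q=np.load('pics/scene0.npz')['p'][:,:,::-1]
cv2.imwrite('pics/zc.png',np.hstack([cv2.resize(q[310:395,220:315],(400,358),interpolation=cv2.INTER_CUBIC),cv2.resize(q[190:305,285:430],(400,317),interpolation=cv2.INTER_CUBIC)[:317].copy() if 0 else cv2.resize(q[190:305,285:430],(400,358),interpolation=cv2.INTER_CUBIC)]))
```

```text
(no output)
```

View pics/za.png

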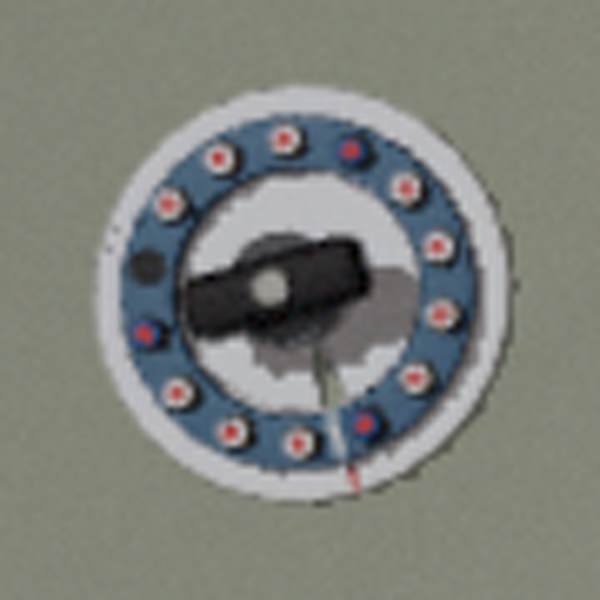

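View pics/zb.png

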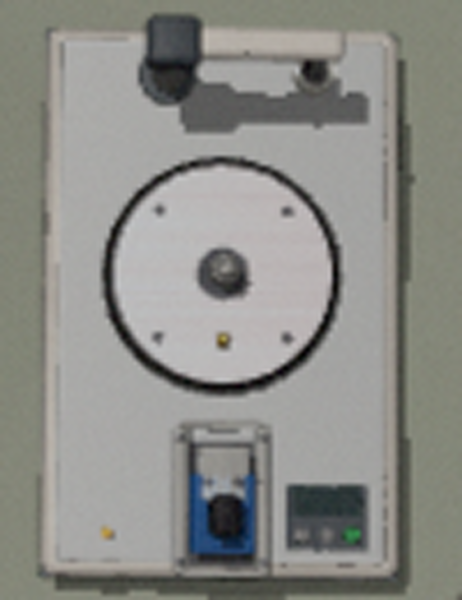

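View pics/zc.png

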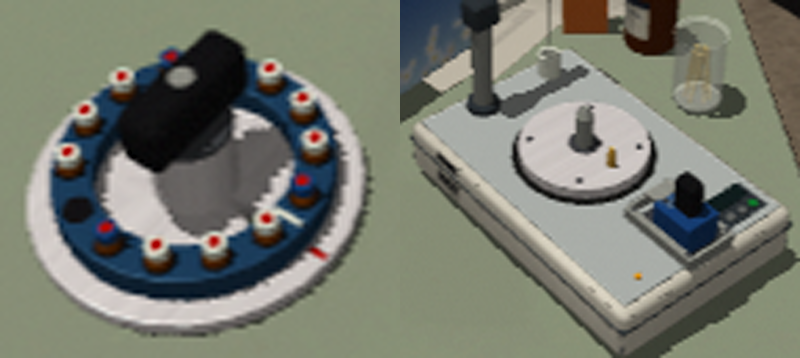

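Zoomed: the red and white marks lie down and slightly right of the carousel's centre, and the bar is tilted about 16°. The changer is nearly aligned with the image, with its pin towards the knob. Now to measure these in world coordinates.

```bash
cat > m.py <<'E'
from h import *
from scipy.optimize import least_squares
def load(f):
    z=np.load('pics/'+f+'.npz'); return z['p'],z['d']
def circ(P):
    f=lambda q:np.hypot(P[:,0]-q[0],P[:,1]-q[1])-q[2]
    r=least_squares(f,[*P.mean(0),60],loss='soft_l1'); return r.x, np.abs(r.fun).mean()
E
python3 - <<'E'
from m import *
for n in('top','scene'):
    p,d=load(n+'0'); X=pts(n,d); hsv=cv2.cvtColor(p,cv2.COLOR_RGB2HSV)
    v,u=np.mgrid[0:480,0:640]
    # planes offset check on bench
    # blue ring
    for nm,c in (('top',(200,294,45)),('scene',(266,352,55))):
        if nm==n: cu,cv_,w=c
    sub=(abs(u-cu)<w)&(abs(v-cv_)<w)
    for lo,hi in ((5,11),(68,85),(22,30),(-3,3)):
        m=sub&(X[...,2]>lo)&(X[...,2]<hi); print(n,lo,hi,m.sum(),X[m].mean(0).round(1),X[m].min(0).round(0),X[m].max(0).round(0))
    # flange outer by white mask
    m=(sub&(hsv[...,1]<40)&(hsv[...,2]>110)).astype(np.uint8)
    cs,_=cv2.findContours(m,cv2.RETR_EXTERNAL,cv2.CHAIN_APPROX_NONE); cc=max(cs,key=cv2.contourArea)[:,0]
    P=np.array([ray(n,a,b,8)[:2] for a,b in cc]); print(n,'flange',circ(P))
    # red mark on flange
    m=sub&((hsv[...,0]<8)|(hsv[...,0]>172))&(hsv[...,1]>90)&(hsv[...,2]>90)
    k,lab,st,ce=cv2.connectedComponentsWithStats(m.astype(np.uint8))
    for i in range(1,k): print('  red',ce[i].round(1),st[i,4],ray(n,*ce[i],8)[:2].round(1))
E
```

```text
top 5 11 1116 [453.4 300.1   7.6] [347. 190.   5.] [566. 411.  11.]
top 68 85 268 [457.2 303.   76.4] [440. 270.  68.] [477. 336.  85.]
top 22 30 469 [453.7 302.1  24.9] [392. 239.  22.] [522. 368.  30.]
top -3 3 3032 [ 4.545e+02  3.058e+02 -1.000e-01] [344. 191.  -3.] [570. 420.   3.]
top flange (array([456.88107744, 303.45779401, 122.62115215]), np.float64(11.81169082497403))
  red [197.  270.5] 2 [514.4 313.4]
  red [187.  273.5] 2 [506.3 338.1]
  red [207.3 272.3] 3 [510.3 287.4]
  red [215.5 278. ] 2 [496.6 266.4]
  red [179.5 280. ] 2 [489.6 356.2]
  red [220.  286.5] 2 [475.6 254.4]
  red [220.7 296.7] 3 [450.3 251.8]
  red [176.3 299.7] 3 [440.4 361.9]
  red [216.5 306. ] 2 [426.9 261.3]
  red [181.  308.5] 2 [418.8 349.3]
  red [209.3 313.3] 3 [408.4 278.4]
  red [189.  314.5] 2 [404.4 328.8]
  red [199. 316.] 1 [401.2 303.8]
  red [207. 320.] 1 [391.8 283.6]
scene 5 11 1509 [443.8 311.2   7. ] [381. 226.   5.] [640. 380.  11.]
scene 68 85 393 [454.7 305.4  75.1] [438. 271.  68.] [477. 336.  79.]
scene 22 30 383 [444.2 309.7  24.8] [392. 239.  22.] [522. 367.  30.]
scene -3 3 6212 [472.9 296.3  -1.4] [306. 125.  -3.] [671. 437.   3.]
scene flange (array([457.6635496 , 304.3193819 ,  74.61859651]), np.float64(5.029507021828394))
  red [260.  322.8] 4 [533.5 273.7]
  red [283.5 325.5] 4 [497.  239.1]
  red [248.5 327.5] 4 [536.7 299.1]
  red [291.2 332.6] 5 [471.1 237.1]
  red [239.5 335.5] 4 [528.9 324.1]
  red [294.3 342. ] 7 [446.9 245.8]
  red [235.5 345.5] 4 [510.8 342.8]
  red [291.5 352.5] 4 [428.5 264.6]
  red [283.  361.3] 7 [420.9 289. ]
  red [244.8 363.4] 5 [461.2 349.2]
  red [256.5 367.5] 4 [439.3 336.3]
  red [270.2 366.8] 6 [424.8 315.1]
  red [295.3 369.9] 7 [390.2 281.4]
```

Run:
```python
from m import *
for n in('top','scene'):
    p,d=load(n+'0'); X=pts(n,d); hsv=cv2.cvtColor(p,cv2.COLOR_RGB2HSV)
    v,u=np.mgrid[0:480,0:640]
    R={'top':(285,180,385,315),'scene':(285,190,430,305)}[n]
    sub=(u>R[0])&(u<R[2])&(v>R[1])&(v<R[3])
    zz=X[...,2][sub]; h,e=np.histogram(zz,bins=np.arange(-6,160,2)); print(n,[(int(a),int(b)) for a,b in zip(e,h) if b>5])
    # brass
    m=sub&(hsv[...,0]>14)&(hsv[...,0]<32)&(hsv[...,1]>110)&(hsv[...,2]>80)
    k,lab,st,ce=cv2.connectedComponentsWithStats(m.astype(np.uint8))
    for i in range(1,k): print('  brass',ce[i].round(1),st[i,4],ray(n,*ce[i],75)[:2].round(1),X[lab==i].mean(0).round(1))
    for lo,hi,nm in ((70,99,'high'),(80,99,'shaft'),(59,66,'tt')):
        m=sub&(X[...,2]>lo)&(X[...,2]<hi)
        k,lab,st,ce=cv2.connectedComponentsWithStats(m.astype(np.uint8))
        for i in range(1,k):
            if st[i,4]>8: print(' ',nm,ce[i].round(1),st[i],X[lab==i].mean(0).round(1),X[lab==i].min(0).round(0),X[lab==i].max(0).round(0))
```

```text
top [(-6, 521), (-4, 766), (-2, 911), (0, 777), (2, 465), (4, 215), (6, 69), (8, 23), (30, 7), (32, 10), (34, 17), (36, 19), (38, 30), (40, 60), (42, 151), (44, 371), (46, 715), (48, 1141), (50, 1400), (52, 1262), (54, 848), (56, 552), (58, 511), (60, 477), (62, 396), (64, 247), (66, 132), (68, 48), (70, 24), (72, 44), (74, 55), (76, 58), (78, 55), (80, 37), (82, 17), (86, 8), (88, 9), (90, 10), (92, 10), (94, 13), (96, 7), (98, 13), (100, 13), (102, 6), (104, 6), (106, 9), (138, 6), (140, 9), (142, 25), (144, 33), (146, 67), (148, 68), (150, 55), (152, 47), (154, 29), (156, 11)]
  brass [332.5 253.5] 4 [559.1 -22.3] [559.3 -22.4  73.3]
  brass [307.5 295. ] 2 [458.   35.9] [458.5  35.5  51.1]
  high [320.8 196.6] [318 195   7   4  14] [695.7   9.   86.1] [694.   1.  71.] [699.  16.  96.]
  high [333.4 238. ] [330 235   7   7  38] [595.2 -23.1  89.3] [588. -30.  71.] [603. -16.  97.]
  high [332.9 288.1] [326 277  15  23 270] [475.7 -24.4  78.4] [449. -42.  70.] [503.  -8.  99.]
  shaft [321.1 196.4] [318 195   7   3  11] [695.6   8.4  89.4] [694.   1.  83.] [699.  16.  96.]
  shaft 
[... 2494 characters left out ...]
 [478. -17.  99.]
  tt [293.4 194.9] [286 191  16  10  39] [839.9 -18.   62.4] [834. -48.  59.] [847.  11.  66.]
  tt [394.3 198.2] [385 196  19   7  49] [ 654.6 -221.4   62.9] [ 628. -236.   59.] [ 670. -190.   66.]
  tt [393.4 205.9] [385 203  19   6  40] [ 628.8 -193.1   62.4] [ 615. -222.   59.] [ 652. -182.   66.]
  tt [339.4 211.1] [336 210   8   3  15] [698.5 -67.3  61.8] [694. -76.  59.] [705. -60.  65.]
  tt [315.1 221.5] [312 220   7   4  15] [698.5  10.6  62. ] [695.   3.  59.] [708.  15.  65.]
  tt [351.8 237. ] [328 223  48  29 886] [592.8 -21.6  60.8] [538. -81.  59.] [655.  32.  66.]
  tt [387.7 265.3] [367 255  39  21 153] [461.6 -15.8  61.3] [436. -51.  59.] [516.   1.  66.]
```

Run:
```python
from m import *
v,u=np.mgrid[0:480,0:640]
for n in('top','scene'):
    p,d=load(n+'0'); X=pts(n,d); hsv=cv2.cvtColor(p,cv2.COLOR_RGB2HSV)
    near=lambda x,y,r: np.hypot(X[...,0]-x,X[...,1]-y)<r
    # bar top
    m=near(457,303,45)&(X[...,2]>72)
    P=X[m][:,:2]; c=P.mean(0); w,V=np.linalg.eigh(np.cov((P-c).T)); a=V[:,1]; a=a*np.sign(a[1])
    r=cv2.minAreaRect(P.astype(np.float32)); print(n,'bar',c.round(1),'yaw(x axis)',np.degrees(np.arctan2(-a[0],a[1])).round(2),r)
    # flange+ring: all points above 4
    m=near(457,303,100)&(X[...,2]>4)&(X[...,2]<13)&(hsv[...,1]<50)&(hsv[...,2]>100)
    k,lab,st,ce=cv2.connectedComponentsWithStats(m.astype(np.uint8)); i=1+np.argmax(st[1:,4]); m=(lab==i).astype(np.uint8)
    cc=max(cv2.findContours(m,cv2.RETR_EXTERNAL,cv2.CHAIN_APPROX_NONE)[0],key=len)[:,0]
    P=np.array([ray(n,*q,8)[:2] for q in cc]); print('flange',circ(P))
    # blue ring
    m=near(457,303,80)&(hsv[...,0]>95)&(hsv[...,0]<120)&(hsv[...,1]>90)&(X[...,2]>15)
    cc=max(cv2.findContours(m.astype(np.uint8),cv2.RETR_EXTERNAL,cv2.CHAIN_APPROX_NONE)[0],key=len)[:,0]
    P=np.array([ray(n,*q,25)[:2] for q in cc]); print('ring',circ(P), 'zmed',np.median(X[m][:,2]))
    # turntable
    m=near(595.5,-23,70)&(X[...,2]>50)&(hsv[...,2]>120)
    k,lab,st,ce=cv2.connectedComponentsWithStats((m&near(595.5,-23,58.5)).astype(np.uint8))
    m2=near(595.5,-23,66)&(hsv[...,2]<70)&(X[...,2]<70)
    cc=cv2.findContours(m2.astype(np.uint8),cv2.RETR_EXTERNAL,cv2.CHAIN_APPROX_NONE)[0]; cc=max(cc,key=len)[:,0]
    P=np.array([ray(n,*q,54)[:2] for q in cc]); print('dark ring',circ(P))
    # housing
    m=near(583,-23,190)&(X[...,2]>30)&(X[...,2]<70)&(X[...,1]>-140)&(X[...,1]<90)
    if n=='top':
        m=cv2.morphologyEx(m.astype(np.uint8),cv2.MORPH_CLOSE,np.ones((9,9)))
        k,lab,st,ce=cv2.connectedComponentsWithStats(m); i=1+np.argmax(st[1:,4]); 
        cc=max(cv2.findContours((lab==i).astype(np.uint8),cv2.RETR_EXTERNAL,cv2.CHAIN_APPROX_NONE)[0],key=len)[:,0]
        P=np.array([ray(n,*q,50)[:2] for q in cc]).astype(np.float32); print('housing',cv2.minAreaRect(P))
        for side,sel in (('+y',(P[:,1]>50)&(abs(P[:,0]-583)<120)),('-y',(P[:,1]<-90)&(abs(P[:,0]-583)<120))):
            l=cv2.fitLine(P[sel],cv2.DIST_HUBER,0,.01,.01).ravel(); print(side,l, np.degrees(np.arctan(l[1]/l[0])))
    # black knob
    m=near(468,-23,28)&(X[...,2]>70)&(hsv[...,2]<60)
    print('knob',X[m].mean(0).round(1),X[m].min(0).round(0),X[m].max(0).round(0),m.sum(),np.median(X[m][:,2]),u[m].mean(),v[m].mean())
from scipy.spatial.transform import Rotation as Ro
print(Ro.from_rotvec([-0.3994757 ,  2.00756247, -2.00459362]).as_matrix().round(3))
```

```text
top bar [457.1 303. ] yaw(x axis) 17.04 ((456.9432067871094, 303.7074279785156), (23.921300888061523, 65.0157470703125), 18.345935821533203)
flange (array([455.7726068 , 304.67903222,  73.88778106]), np.float64(3.7771932725497583))
ring (array([457.09329624, 300.91067876,  55.422498  ]), np.float64(6.024998580213116)) zmed 21.957826266727928
dark ring (array([596.66848997, -22.84194177,  60.8794746 ]), np.float64(0.8338616100931343))
housing ((581.9005737304688, -22.88031768798828), (293.59423828125, 189.58709716796875), 0.286409854888916)
+y [9.9995244e-01 9.7531443e-03 6.0023358e+02 7.0544624e+01] 0.5588228
-y [ 9.9994302e-01  1.0677094e-02  5.8550659e+02 -1.1558394e+02] 0.61176395
knob [466.5 -25.1  98.9] [457. -35.  72.] [478. -17. 111.] 67 100.13593561584987 333.5223880597015 291.7910447761194
scene bar [456.  304.4] yaw(x axis) 17.69 ((458.0164489746094, 302.5657958984375), (23.778289794921875, 65.0547103881836), 17.385269165039062)
flange (array([457.74107463, 303.24964021,  75.07385562]), np.float64(4.101464032130814))
ring (array([450.30891968, 308.08720068,  56.00667071]), np.float64(6.513398211899548)) zmed 20.386595545088213
dark ring (array([595.37715341, -22.02005494,  60.92065195]), np.float64(1.7347069616683515))
knob [463.2 -23.2  88.8] [448. -42.  70.] [487. -11. 104.] 147 88.37104312725332 390.4013605442177 253.8843537414966
[[-0.924 -0.001  0.383]
 [-0.383  0.001 -0.924]
 [ 0.    -1.    -0.001]]
```

```bash
cat > g.py <<'E'
# usage: g.py N x y z yawdeg  -> final relative translation/twist (world target for TCP; tool z at yaw) and rows needed
import sys
from h import *
from scipy.spatial.transform import Rotation as Ro
def Rd(yaw):
    a=np.radians(yaw); z=np.array([np.cos(a),np.sin(a),0]);y=np.array([0,0,-1.]);x=np.cross(y,z);return np.stack([x,y,z],1)
def rel(x,y,z,yaw,cur=None):
    s=arm.get_state(); 
    p,R=(s['ee_pos'],Ro.from_rotvec(s['tcp_rot']).as_matrix()) if cur is None else cur
    return R.T@(np.array([x,y,z])-p), Ro.from_matrix(R.T@Rd(yaw)).as_rotvec()
if __name__=='__main__':
    a=list(map(float,sys.argv[1:])); n=int(a[0])
    # several waypoints of 4 numbers, all relative to the current pose
    for i in range(1,len(a),4):
        t,w=rel(*a[i:i+4]); print(t.round(1),w.round(4),'dist',np.linalg.norm(t).round(0))
        if n>1: print([ (t*k/n).round(0).tolist() for k in range(1,n+1)],[ (w*k/n).round(3).tolist() for k in range(1,n+1)])
E
python3 g.py 1 420 -480 250 -48 580 -320 250 -30 620 -120 250 -10
```

```text
[-204.3    2.6  -70.4] [ 1.500e-03 -3.403e-01 -2.000e-04] dist 216.0
[-413.4    2.7 -157. ] [ 1.500e-03 -6.544e-01 -4.000e-04] dist 442.0
[-526.9    3.  -326.5] [ 1.4000e-03 -1.0035e+00 -7.0000e-04] dist 620.0
```

jog_arm:
  translation:
    - [-39,1,-13]
    - [-78,1,-26]
    - [-117,1,-40]
    - [-156,2,-53]
    - [-195,2,-67]
    - [-233,3,-83]
    - [-271,3,-99]
    - [-309,3,-115]
  twist:
    - [0,-0.06,0]
    - [0,-0.13,0]
    - [0,-0.19,0]
    - [0,-0.26,0]
    - [0,-0.32,0]
    - [0,-0.38,0]
    - [0,-0.44,0]
    - [0,-0.5,0]
  fingers: -1
  force: 80

```text
time: 0.77
ee_pos: [500.8, -397.4, 249.9]
tcp_rot: [-0.811, 1.687, -1.686]
contact_force: [1.1, -0.4, 0.2]
gripper_width: 85.6
```

```bash
python3 g.py 1 600 -200 250 -15  610 -120 250 -5
```

```text
[-216.1   -0.   -45.9] [ 7.000e-04 -4.133e-01 -1.000e-04] dist 221.0
[-284.8   -0.   -88.1] [ 7.000e-04 -5.879e-01 -1.000e-04] dist 298.0
```

jog_arm:
  translation:
    - [-39,0,-6]
    - [-78,0,-14]
    - [-117,0,-23]
    - [-155,0,-32]
    - [-192,0,-40]
    - [-226,0,-52]
    - [-256,0,-70]
    - [-285,0,-88]
  twist:
    - [0,-0.07,0]
    - [0,-0.14,0]
    - [0,-0.21,0]
    - [0,-0.28,0]
    - [0,-0.35,0]
    - [0,-0.42,0]
    - [0,-0.5,0]
    - [0,-0.588,0]

```text
time: 1.43
ee_pos: [610.3, -119.8, 249.8]
tcp_rot: [-1.168, 1.273, -1.271]
contact_force: [0.7, 0.5, -0.4]
gripper_width: 85.2
```

```bash
python3 g.py 1 590 60 250 8 540 180 240 14
```

```text
[-1.774e+02 -1.000e-01 -3.560e+01] [ 0.0005 -0.2253 -0.0004] dist 181.0
[-292.7   10.   -95.7] [ 0.0005 -0.33   -0.0004] dist 308.0
```

jog_arm:
  translation:
    - [-38,0,-8]
    - [-76,0,-16]
    - [-114,0,-24]
    - [-152,0,-31]
    - [-187,2,-43]
    - [-222,4,-60]
    - [-257,7,-78]
    - [-293,10,-96]
  twist:
    - [0,-0.05,0]
    - [0,-0.1,0]
    - [0,-0.15,0]
    - [0,-0.19,0]
    - [0,-0.23,0]
    - [0,-0.27,0]
    - [0,-0.3,0]
    - [0,-0.33,0]

```text
time: 2.1
ee_pos: [539.8, 179.8, 239.9]
tcp_rot: [-1.314, 1.03, -1.03]
contact_force: [1.2, -0.0, 0.7]
gripper_width: 85.9
```

```bash
python3 g.py 1 457 303 160 17.4
```

```text
[-139.4   79.9  -50.9] [ 0.0006 -0.0627  0.0002] dist 169.0
```

jog_arm:
  translation:
    - [-28,8,-10]
    - [-60,20,-20]
    - [-93,40,-33]
    - [-120,60,-43]
    - [-139.4,80,-50.9]
    - [-139.4,80,-50.9]
  twist:
    - [0,-0.02,0]
    - [0,-0.03,0]
    - [0,-0.05,0]
    - [0,-0.063,0]
    - [0,-0.063,0]
    - [0,-0.063,0]

```text
time: 2.6
ee_pos: [453.3, 305.2, 157.1]
tcp_rot: [-1.344, 0.982, -0.975]
contact_force: [-0.3, 0.1, 0.3]
gripper_width: 85.6
```

```bash
python3 - <<'E'
from h import *
p,d=snap('scene','s1'); cv2.imwrite('pics/s1z.png',cv2.resize(p[200:400,180:400,::-1],(660,600)))
E
python3 g.py 1 457 303 68 17.4
```

```text
[ 0.7 90.5  1.7] [0.004  0.004  0.0001] dist 91.0
```

View pics/s1z.png

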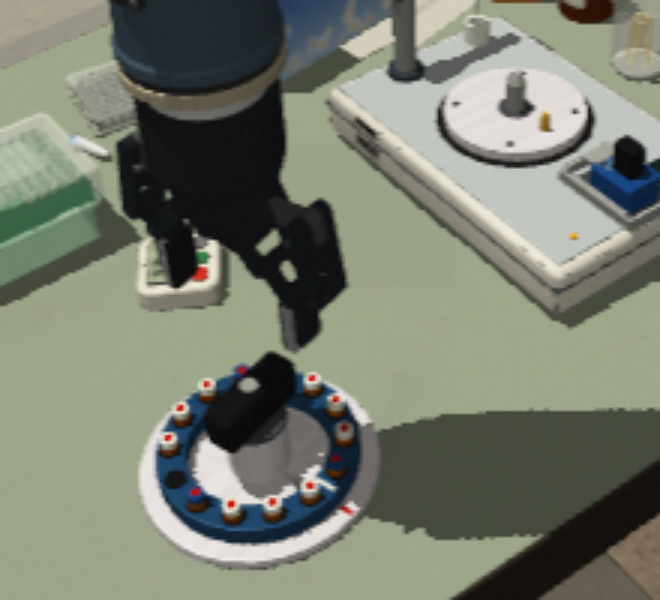

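The open jaws stand over the bar, about at (270,380) in the zoom, aligned across it. Descending.

jog_arm:
  translation:
    - [0.7,30,1.5]
    - [0.7,60,1.5]
    - [0.7,80,1.5]
    - [0.7,90,1.5]
    - [0.7,90,1.5]
    - [0.7,90,1.5]
  twist:
    - [0.002,0.004,0]
    - [0.004,0.004,0]
    - [0.004,0.004,0]
    - [0.004,0.004,0]
    - [0.004,0.004,0]
    - [0.004,0.004,0]

```text
time: 3.15
ee_pos: [460.5, 301.3, 70.8]
tcp_rot: [-1.332, 0.984, -0.989]
contact_force: [-0.2, -0.1, -0.3]
gripper_width: 85.3
```

```bash
python3 - <<'E'
from h import *
p,d=snap('top','t2'); cv2.imwrite('pics/t2z.png',cv2.resize(p[240:350,145:255,::-1],(600,600)))
E
python3 g.py 1 457 303 67 17.4
```

```text
[-2.3  4.4 -3.3] [-0.0055 -0.0054 -0.0004] dist 6.0
```

View pics/t2z.png

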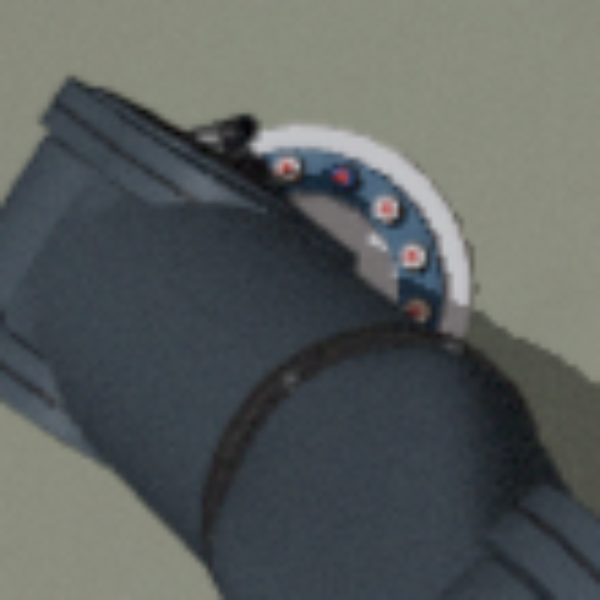

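The arm hides the grip in the top view. I'll correct the remaining offset, then close.

jog_arm:
  translation:
    - [-2.3,4,-3.3]
    - [-2.3,4,-3.3]
    - [-2.3,4,-3.3]
    - [-2.3,4,-3.3]
  twist:
    - [-0.005,-0.005,0]
    - [-0.005,-0.005,0]
    - [-0.005,-0.005,0]
    - [-0.005,-0.005,0]

```text
time: 3.53
ee_pos: [456.2, 303.0, 66.8]
tcp_rot: [-1.338, 0.983, -0.982]
contact_force: [0.5, -0.0, 0.5]
gripper_width: 85.3
```

```bash
python3 g.py 1 457 303 67 17.4
```

```text
[ 0.2 -0.2  0.7] [ 0.0002  0.0004 -0.0002] dist 1.0
```

jog_arm:
  translation:
    - [0,0,0.5]
    - [0,0,0.5]
    - [0,0,0.5]
    - [0,0,0.5]
    - [0,0,0.5]
    - [0,0,0.5]
    - [0,0,0.5]
    - [0,0,0.5]
  twist:
    - [0,0,0]
    - [0,0,0]
    - [0,0,0]
    - [0,0,0]
    - [0,0,0]
    - [0,0,0]
    - [0,0,0]
    - [0,0,0]
  fingers: 1
  force: 80

```text
time: 4.2
ee_pos: [457.1, 303.4, 67.3]
tcp_rot: [-1.337, 0.982, -0.983]
contact_force: [-0.5, -0.4, 10.9]
gripper_width: 33.8
```

jog_arm:
  translation:
    - [0,0,0]
    - [0,0,0]
    - [0,0,0]
    - [0,0,0]
  twist:
    - [0,0,0]
    - [0,0,0]
    - [0,0,0]
    - [0,0,0]

```text
time: 4.53
ee_pos: [457.1, 303.4, 67.3]
tcp_rot: [-1.337, 0.982, -0.983]
contact_force: [-0.3, -1.0, 11.6]
gripper_width: 33.7
```

jog_arm:
  translation:
    - [0,-5,0]
    - [0,-15,0]
    - [0,-35,0]
    - [0,-60,0]
    - [0,-85,0]
    - [0,-110,0]
    - [0,-115,0]
    - [0,-115,0]
  twist:
    - [0,0,0]
    - [0,0,0]
    - [0,0,0]
    - [0,0,0]
    - [0,0,0]
    - [0,0,0]
    - [0,0,0]
    - [0,0,0]

```text
time: 5.2
ee_pos: [457.2, 303.4, 183.0]
tcp_rot: [-1.336, 0.982, -0.983]
contact_force: [-0.4, -0.1, -5.2]
gripper_width: 33.3
```

```bash
python3 - <<'E'
from h import *
p,d=snap('scene','s3'); cv2.imwrite('pics/s3z.png',cv2.resize(p[180:400,180:430,::-1],(680,600)))
E
python3 g.py 1 457 303 67 17.4 560 150 185 8
```

```text
[ -0.  114.5   0.5] [ 0.0003  0.0002 -0.    ] dist 115.0
[176.8  -3.5  53. ] [0.0003 0.1642 0.    ] dist 185.0
```

View pics/s3z.png

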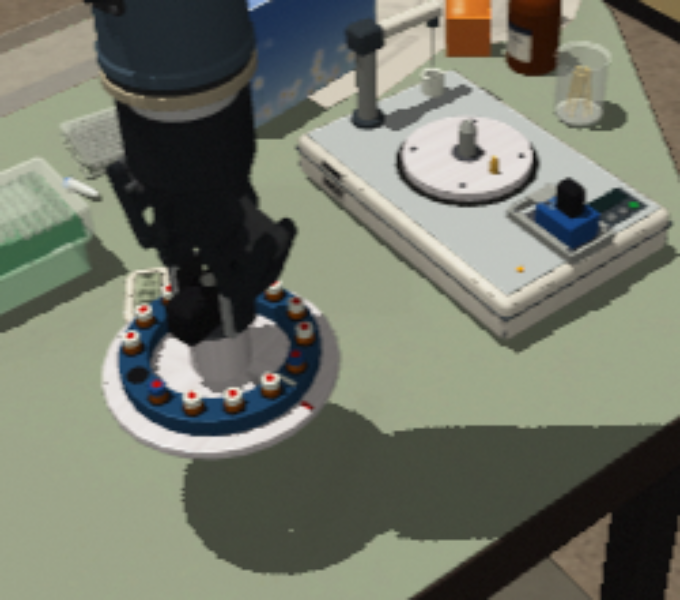

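Run:
```python
from m import *
p,d=load('s3'); X=pts('scene',d); hsv=cv2.cvtColor(p,cv2.COLOR_RGB2HSV)
near=lambda x,y,r: np.hypot(X[...,0]-x,X[...,1]-y)<r
m=near(457,303,90)&(X[...,2]>112)&(X[...,2]<135)&(hsv[...,1]<50)&(hsv[...,2]>100)
P=X[m]; A=np.c_[P[:,:2]-[457,303],np.ones(len(P))]
s=np.linalg.lstsq(A,P[:,2],rcond=None)[0]; r=P[:,2]-A@s; k=abs(r)<4; s=np.linalg.lstsq(A[k],P[k,2],rcond=None)[0]; print('flange plane',s,k.sum())
cv2.imwrite('pics/s3g.png',cv2.resize(p[255:330,210:310,::-1],(800,600),interpolation=cv2.INTER_CUBIC))
```

```text
flange plane [ 4.96565879e-03 -9.05759376e-04  1.22121950e+02] 1585
```

View pics/s3g.png

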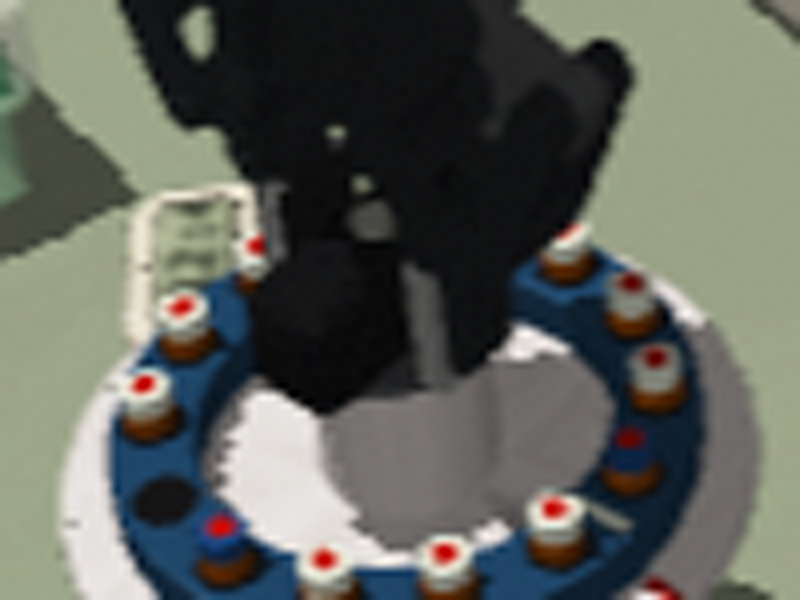

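The carousel hangs level, but a 33 mm opening on a 24 mm bar, with upward force, suggests the tips caught the hub shoulder. I'll set it back down and grip higher.

jog_arm:
  translation:
    - [0,30,0]
    - [0,60,0]
    - [0,90,0]
    - [0,105,0]
    - [0,111,0]
    - [0,114,0]
    - [0,115.5,0]
    - [0,115.5,0]
  twist:
    - [0,0,0]
    - [0,0,0]
    - [0,0,0]
    - [0,0,0]
    - [0,0,0]
    - [0,0,0]
    - [0,0,0]
    - [0,0,0]

```text
time: 5.92
ee_pos: [453.8, 301.0, 67.0]
tcp_rot: [-1.345, 0.983, -0.983]
contact_force: [-14.1, -10.8, 35.2]
gripper_width: 33.7
```

jog_arm:
  translation:
    - [0,0,0]
    - [0,0,0]
    - [0,0,0]
    - [0,0,0]
  twist:
    - [0,0,0]
    - [0,0,0]
    - [0,0,0]
    - [0,0,0]
  fingers: -0.2

```text
time: 6.25
ee_pos: [456.5, 303.1, 65.5]
tcp_rot: [-1.339, 0.983, -0.982]
contact_force: [-0.9, -0.9, -0.3]
gripper_width: 51.5
```

jog_arm:
  translation:
    - [0,-4,0]
    - [0,-8,0]
    - [0,-8,0]
    - [0,-8,0]
  twist:
    - [0,0,0]
    - [0,0,0]
    - [0,0,0]
    - [0,0,0]

```text
time: 6.58
ee_pos: [456.7, 303.1, 74.1]
tcp_rot: [-1.338, 0.983, -0.982]
contact_force: [0.6, 0.3, -0.6]
gripper_width: 51.3
```

jog_arm:
  translation:
    - [0,0,0]
    - [0,0,0]
    - [0,0,0]
    - [0,0,0]
    - [0,0,0]
    - [0,0,0]
  twist:
    - [0,0,0]
    - [0,0,0]
    - [0,0,0]
    - [0,0,0]
    - [0,0,0]
    - [0,0,0]
  fingers: 1
  force: 80

```text
time: 7.08
ee_pos: [456.2, 302.9, 73.9]
tcp_rot: [-1.339, 0.983, -0.982]
contact_force: [-2.2, -1.7, 5.8]
gripper_width: 22.5
```

jog_arm:
  translation:
    - [0,-4,0]
    - [0,-12,0]
    - [0,-30,0]
    - [0,-60,0]
    - [0,-90,0]
    - [0,-115,0]
    - [0,-125,0]
    - [0,-125,0]
  twist:
    - [0,0,0]
    - [0,0,0]
    - [0,0,0]
    - [0,0,0]
    - [0,0,0]
    - [0,0,0]
    - [0,0,0]
    - [0,0,0]

```text
time: 7.75
ee_pos: [457.5, 303.7, 201.1]
tcp_rot: [-1.334, 0.981, -0.983]
contact_force: [-0.1, 0.4, -4.0]
gripper_width: 22.8
```

```bash
python3 g.py 1 530 210 200 9 570 90 200 3 595.5 -23 200 0.6
```

```text
[111.1   1.1  41.1] [-0.003   0.1466 -0.0015] dist 118.0
[237.6   1.   43.4] [-0.003   0.2513 -0.0016] dist 242.0
[353.    0.8  34. ] [-0.0029  0.2932 -0.0017] dist 355.0
```

jog_arm:
  translation:
    - [15,1,6]
    - [40,1,15]
    - [75,1,28]
    - [111,1,41]
    - [146,1,43]
    - [180,1,44]
    - [210,1,44]
    - [238,1,43]
  twist:
    - [0,0.03,0]
    - [0,0.06,0]
    - [0,0.1,0]
    - [0,0.147,0]
    - [0,0.18,0]
    - [0,0.21,0]
    - [0,0.23,0]
    - [0,0.251,0]

```text
time: 8.42
ee_pos: [568.6, 85.6, 195.3]
tcp_rot: [-1.237, 1.175, -1.171]
contact_force: [-0.2, -0.6, -4.2]
gripper_width: 22.6
```

```bash
python3 g.py 1 595.5 -23 200 0.6
```

```text
[109.8  -4.6  21.4] [0.0043 0.0395 0.0016] dist 112.0
```

jog_arm:
  translation:
    - [30,-3,7]
    - [60,-3,12]
    - [85,-3,17]
    - [102,-3,20]
    - [109.8,-3,21.4]
    - [109.8,-3,21.4]
    - [109.8,-3,21.4]
    - [109.8,-3,21.4]
  twist:
    - [0,0.01,0]
    - [0,0.02,0]
    - [0,0.03,0]
    - [0,0.039,0]
    - [0,0.039,0]
    - [0,0.039,0]
    - [0,0.039,0]
    - [0,0.039,0]

```text
time: 9.08
ee_pos: [595.6, -17.7, 200.1]
tcp_rot: [-1.218, 1.199, -1.196]
contact_force: [-0.3, 0.2, -3.8]
gripper_width: 22.9
```

```bash
python3 - <<'E'
from h import *
p,d=snap('scene','s4'); cv2.imwrite('pics/s4z.png',cv2.resize(p[130:310,270:450,::-1],(600,600),interpolation=cv2.INTER_CUBIC))
p,d=snap('top','t4'); cv2.imwrite('pics/t4z.png',cv2.resize(p[180:330,260:410,::-1],(600,600),interpolation=cv2.INTER_CUBIC))
E
python3 g.py 1 595.5 -23 200 0.6
```

```text
[ 5.2  0.6 -0.4] [ 0.0012  0.0061 -0.0005] dist 5.0
```

View pics/s4z.png

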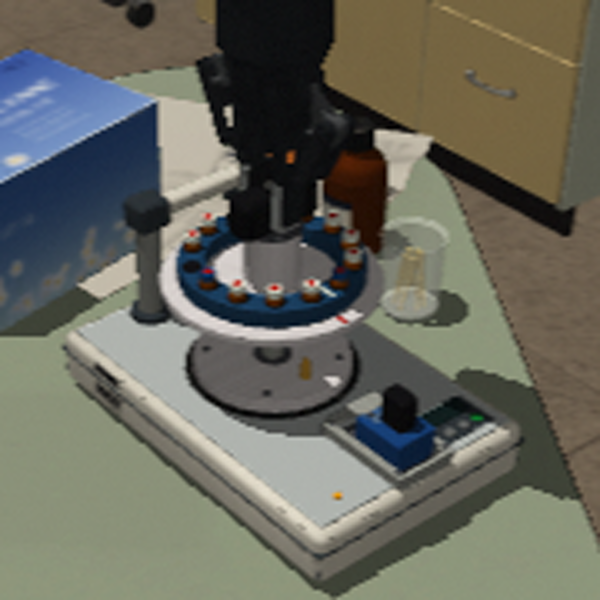

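View pics/t4z.png

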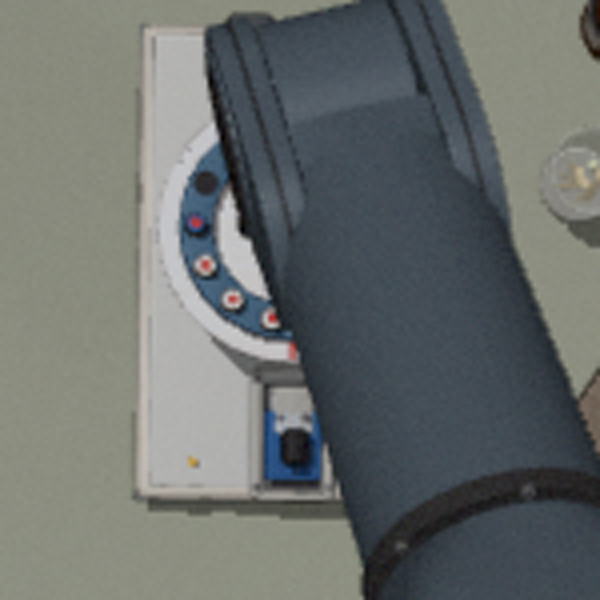

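The carousel is over the shaft, level, with the red mark towards the pin and knob (zoom (345,317)). Measuring its offset in the hand.

```bash
cat > off.py <<'E'
from m import *
from scipy.optimize import least_squares
def meas(n,f,c0,zt,rect=78.):
    p,d=load(f); X=pts(n,d); hsv=cv2.cvtColor(p,cv2.COLOR_RGB2HSV)
    near=lambda x,y,r: np.hypot(X[...,0]-x,X[...,1]-y)<r
    m=near(*c0,92)&(abs(X[...,2]-zt)<9)&(hsv[...,1]<60)&(hsv[...,2]>90)
    m=cv2.morphologyEx(m.astype(np.uint8),cv2.MORPH_OPEN,np.ones((2,2)))
    v,u=np.nonzero(m); P=np.array([ray(n,a,b,zt)[:2] for a,b in zip(u,v)])
    a=np.degrees(np.arctan2(P[:,1]-c0[1],P[:,0]-c0[0])).astype(int)//4; r=np.hypot(*(P-c0).T)
    E=[]
    for k in np.unique(a):
        q=np.nonzero(a==k)[0]; q=q[np.argsort(r[q])[-3:]]; 
        if r[q[-1]]>68: E.append(P[q[-1]])
    E=np.array(E); s=least_squares(lambda q:np.hypot(*(E-q[:2]).T)-q[2],[*c0,77],loss='soft_l1',f_scale=1.).x
    print(n,f,'circle',s.round(2),len(E))
    mr=near(*c0,90)&(abs(X[...,2]-zt)<9)&((hsv[...,0]<9)|(hsv[...,0]>170))&(hsv[...,1]>70)
    k,lab,st,ce=cv2.connectedComponentsWithStats(mr.astype(np.uint8))
    for i in range(1,k):
        w=ray(n,*ce[i],zt)[:2]
        if np.hypot(*(w-s[:2]))>66: print(' red',ce[i].round(1),st[i,4],w.round(1),'yaw',np.degrees(np.arctan2(-(w-s[:2])[1],-(w-s[:2])[0])).round(2))
if __name__=='__main__':
    meas('top','top0',(457,303),8); meas('scene','scene0',(457,303),8)
    meas('top','t4',(595.5,-18),134); meas('scene','s4',(595.5,-18),134)
    for n,f in(('top','t4'),('scene','s4')):
        p,d=load(f); X=pts(n,d); m=(np.hypot(X[...,0]-595.5,X[...,1]+18)<85)&(X[...,2]>120)&(X[...,2]<140)&(p.min(-1)>110); print(n,np.median(X[m][:,2]))
E
python3 off.py
```

```text
top top0 circle [455.49 300.17  84.24] 90
 red [207.3 321. ] 3 [389.3 282.7] yaw 14.82Traceback (most recent call last):
  File "off.py", line 22, in <module>
    meas('top','top0',(457,303),8); meas('scene','scene0',(457,303),8)
                                    ~~~~^^^^^^^^^^^^^^^^^^^^^^^^^^^^^^
  File "off.py", line 8, in meas
    v,u=np.nonzero(m); P=np.array([ray(n,a,b,zt)[:2] for a,b in zip(u,v)])
                                   ~~~^^^^^^^^^^
  File "h.py", line 11, in ray
    c=cams.calibration(n);R=np.array(c['R']);t=np.array(c['t'])
ValueError: time passes only in moves, steps and waits
```

```bash
python3 - <<'E'
s=open('h.py').read()
s=s.replace("def snap","import functools\n@functools.lru_cache(None)\ndef cal(n): return cams.calibration(n)\ndef snap").replace("c=cams.calibration(n);","c=cal(n);")
open('h.py','w').write(s)
s=open('off.py').read().replace("(hsv[...,1]<60)&(hsv[...,2]>90)","(p[...,1].astype(int)-p[...,2]<8)&(p[...,1].astype(int)-p[...,0]<4)&(hsv[...,1]<60)&(hsv[...,2]>90)")
open('off.py','w').write(s)
E
python3 off.py; python3 -c "
from m import *
p,d=load('top0');print(p[294,235],p[292,172],p[324,200]); p,d=load('scene0');print(p[380,266],p[400,266])"
```

```text
top top0 circle [454.81 301.02  77.  ] 90
 red [207.3 321. ] 3 [389.3 282.7] yaw 15.66
scene scene0 circle [451.8  304.71  76.39] 63
top t4 circle [590.39 -21.19  77.01] 37
 red [332.6 267.3] 7 [522.1 -19.9] yaw -1.06
scene s4 circle [581.64 -11.44  75.18] 53
top 133.78384591741965
scene 132.47391325315897
[133 135 121] [176 177 182] [179 180 181]
[13 28 42] [134 141 117]
```

Radial circle fits from partial arcs don't agree with each other. The jaws centred on the bar at the position I measured by camera to within 1 mm, so I'll trust the hand kinematics. The shaft estimates agree at about (595.4, -22.9). Moving over it, then lowering in small steps while watching force.

```bash
python3 g.py 1 595.4 -22.9 182 0.6
```

```text
[ 5.1 18.6 -0.5] [ 0.0012  0.0061 -0.0005] dist 19.0
```

jog_arm:
  translation:
    - [3,0,0]
    - [5,3,-0.4]
    - [5,9,-0.4]
    - [5,14,-0.4]
    - [5,18,-0.4]
    - [5,18,-0.4]
    - [5,18,-0.4]
    - [5,18,-0.4]
  twist:
    - [0,0.003,0]
    - [0.001,0.006,0]
    - [0.001,0.006,0]
    - [0.001,0.006,0]
    - [0.001,0.006,0]
    - [0.001,0.006,0]
    - [0.001,0.006,0]
    - [0.001,0.006,0]

```text
time: 9.85
ee_pos: [595.8, -24.6, 182.8]
tcp_rot: [-1.213, 1.203, -1.203]
contact_force: [0.2, -0.0, -3.7]
gripper_width: 22.6
```

```bash
python3 g.py 1 595.4 -22.9 170 0.6
python3 - <<'E'
from h import *
p,d=snap('scene','s5'); cv2.imwrite('pics/s5z.png',cv2.resize(p[160:300,280:420,::-1],(600,600),interpolation=cv2.INTER_CUBIC))
E
```

```text
[-1.7 12.8 -0.4] [-0.0001 -0.0024  0.0001] dist 13.0
```

View pics/s5z.png

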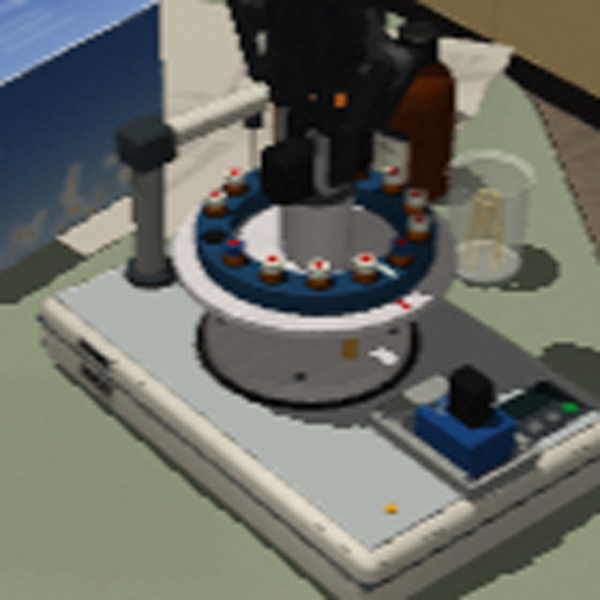

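The scene view shows the carousel level above the pin, with no contact yet. Correcting xy and going lower.

jog_arm:
  translation:
    - [-1.5,2,-0.4]
    - [-1.5,5,-0.4]
    - [-1.5,7,-0.4]
    - [-1.5,8,-0.4]
    - [-1.5,8,-0.4]
    - [-1.5,8,-0.4]
  twist:
    - [0,-0.002,0]
    - [0,-0.002,0]
    - [0,-0.002,0]
    - [0,-0.002,0]
    - [0,-0.002,0]
    - [0,-0.002,0]

```text
time: 10.4
ee_pos: [595.3, -23.2, 174.7]
tcp_rot: [-1.214, 1.202, -1.202]
contact_force: [0.3, 0.2, -3.9]
gripper_width: 22.9
```

jog_arm:
  translation:
    - [0,2,0]
    - [0,4,0]
    - [0,6,0]
    - [0,8,0]
    - [0,8,0]
    - [0,8,0]
  twist:
    - [0,0,0]
    - [0,0,0]
    - [0,0,0]
    - [0,0,0]
    - [0,0,0]
    - [0,0,0]

```text
time: 10.9
ee_pos: [595.2, -23.2, 166.6]
tcp_rot: [-1.214, 1.202, -1.202]
contact_force: [0.0, 0.0, -4.0]
gripper_width: 22.8
```

```bash
python3 g.py 1 595.4 -22.9 150 0.6
```

```text
[-0.3 16.6  0.2] [ 0.0003 -0.0004  0.0003] dist 17.0
```

jog_arm:
  translation:
    - [0,1,0]
    - [0,2,0]
    - [0,3,0]
    - [0,4,0]
    - [0,5,0]
    - [0,6,0]
    - [0,6,0]
    - [0,6,0]
  twist:
    - [0,0,0]
    - [0,0,0]
    - [0,0,0]
    - [0,0,0]
    - [0,0,0]
    - [0,0,0]
    - [0,0,0]
    - [0,0,0]

```text
time: 11.57
ee_pos: [596.4, -22.9, 161.0]
tcp_rot: [-1.212, 1.2, -1.203]
contact_force: [4.9, 0.7, -4.9]
gripper_width: 22.9
```

jog_arm:
  translation:
    - [-0.1,0,1.5]
    - [-0.1,0,1.5]
    - [-0.1,1,1.5]
    - [-0.1,1,1.5]
  twist:
    - [0,0,0]
    - [0,0,0]
    - [0,0,0]
    - [0,0,0]

```text
time: 11.9
ee_pos: [597.0, -23.0, 159.6]
tcp_rot: [-1.214, 1.202, -1.202]
contact_force: [3.8, 0.0, -3.4]
gripper_width: 22.5
```

jog_arm:
  translation:
    - [0,1,0]
    - [0,2,0]
    - [0,3,0]
    - [0,4,0]
    - [0,4,0]
  twist:
    - [0,0,0]
    - [0,0,0]
    - [0,0,0]
    - [0,0,0]
    - [0,0,0]

```text
time: 12.32
ee_pos: [597.0, -23.0, 155.6]
tcp_rot: [-1.214, 1.201, -1.202]
contact_force: [4.3, 1.3, -4.7]
gripper_width: 22.4
```

```bash
python3 g.py 1 596.7 -22.9 150 0.6
```

```text
[-0.1  5.6 -0.3] [-0.0004 -0.0004  0.0002] dist 6.0
```

jog_arm:
  translation:
    - [0,0,0.8]
    - [0,1,0.8]
    - [0,2,0.8]
    - [0,2,0.8]
  twist:
    - [0,0,0]
    - [0,0,0]
    - [0,0,0]
    - [0,0,0]

```text
time: 12.65
ee_pos: [597.3, -23.1, 153.4]
tcp_rot: [-1.215, 1.202, -1.202]
contact_force: [2.3, 1.9, -4.6]
gripper_width: 22.8
```

jog_arm:
  translation:
    - [0,1,0]
    - [0,2,0]
    - [0,3,0]
    - [0,4,0]
    - [0,4,0]
  twist:
    - [0,0,0]
    - [0,0,0]
    - [0,0,0]
    - [0,0,0]
    - [0,0,0]

```text
time: 13.07
ee_pos: [597.3, -23.2, 149.4]
tcp_rot: [-1.215, 1.202, -1.202]
contact_force: [1.9, 1.1, -4.0]
gripper_width: 22.5
```

```bash
python3 g.py 1 596.7 -22.9 140 0.6
python3 - <<'E'
from h import *
p,d=snap('scene','s6'); cv2.imwrite('pics/s6z.png',cv2.resize(p[160:300,280:420,::-1],(600,600),interpolation=cv2.INTER_CUBIC))
E
```

```text
[-0.3  9.4 -0.6] [ 0.0007 -0.0005  0.0003] dist 9.0
```

View pics/s6z.png

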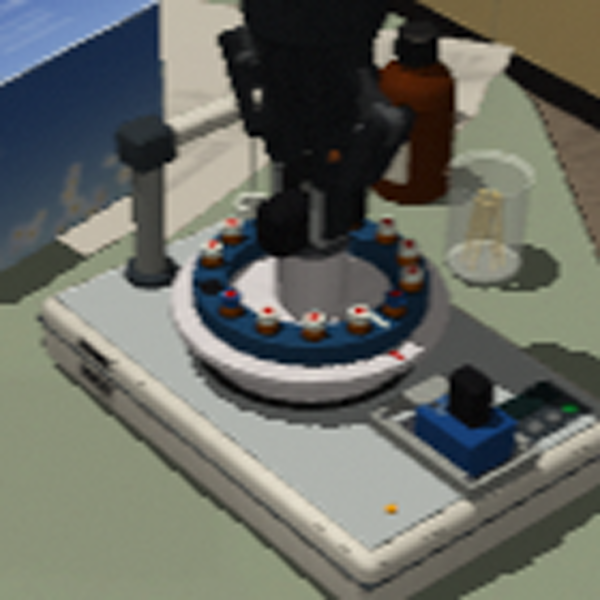

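The flange is now just above the turntable, and the pin tip is entering the slot with no vertical force. Continuing slowly.

jog_arm:
  translation:
    - [0,1,0.3]
    - [0,2,0.3]
    - [0,3,0.3]
    - [0,4,0.3]
    - [0,4,0.3]
  twist:
    - [0,0,0]
    - [0,0,0]
    - [0,0,0]
    - [0,0,0]
    - [0,0,0]

```text
time: 13.53
ee_pos: [597.6, -23.2, 145.4]
tcp_rot: [-1.215, 1.202, -1.202]
contact_force: [0.2, 0.2, -4.3]
gripper_width: 22.5
```

jog_arm:
  translation:
    - [0,1,0]
    - [0,2,0]
    - [0,3,0]
    - [0,4,0]
    - [0,4,0]
  twist:
    - [0,0,0]
    - [0,0,0]
    - [0,0,0]
    - [0,0,0]
    - [0,0,0]

```text
time: 13.95
ee_pos: [597.8, -23.1, 141.5]
tcp_rot: [-1.214, 1.202, -1.202]
contact_force: [-0.7, 0.4, -4.0]
gripper_width: 22.8
```

Underside is at about 67.5 mm and the pin is in the slot. The last 5.5 mm.

jog_arm:
  translation:
    - [0,1,0]
    - [0,2,0]
    - [0,3,0]
    - [0,4,0]
    - [0,4,0]
  twist:
    - [0,0,0]
    - [0,0,0]
    - [0,0,0]
    - [0,0,0]
    - [0,0,0]

```text
time: 14.37
ee_pos: [597.8, -23.1, 137.5]
tcp_rot: [-1.214, 1.202, -1.202]
contact_force: [0.6, 0.3, -4.1]
gripper_width: 22.6
```

jog_arm:
  translation:
    - [0,0.5,0]
    - [0,1,0]
    - [0,1.5,0]
    - [0,1.5,0]
  twist:
    - [0,0,0]
    - [0,0,0]
    - [0,0,0]
    - [0,0,0]

```text
time: 14.7
ee_pos: [597.9, -23.1, 136.2]
tcp_rot: [-1.214, 1.202, -1.202]
contact_force: [0.3, -0.3, -4.0]
gripper_width: 22.8
```

jog_arm:
  translation:
    - [0,0.5,0]
    - [0,1,0]
    - [0,1.5,0]
    - [0,1.5,0]
  twist:
    - [0,0,0]
    - [0,0,0]
    - [0,0,0]
    - [0,0,0]

```text
time: 15.03
ee_pos: [598.0, -23.1, 135.9]
tcp_rot: [-1.214, 1.201, -1.203]
contact_force: [-4.3, -1.2, 9.0]
gripper_width: 23.0
```

jog_arm:
  translation:
    - [0,0.5,0]
    - [0,1,0]
    - [0,1,0]
    - [0,1,0]
  twist:
    - [0,0,0]
    - [0,0,0]
    - [0,0,0]
    - [0,0,0]

```text
time: 15.37
ee_pos: [598.1, -23.1, 135.9]
tcp_rot: [-1.213, 1.2, -1.203]
contact_force: [-6.8, 0.1, 18.8]
gripper_width: 22.9
```

Firm stop at TCP 135.9, which puts the underside at about 62.0 mm: seated. Relaxing the push, releasing and rising.

jog_arm:
  translation:
    - [0,-1.5,0]
    - [0,-1.5,0]
    - [0,-1.5,0]
  twist:
    - [0,0,0]
    - [0,0,0]
    - [0,0,0]

```text
time: 15.62
ee_pos: [598.3, -23.1, 136.0]
tcp_rot: [-1.213, 1.201, -1.203]
contact_force: [-1.8, -0.5, 7.7]
gripper_width: 22.5
```

jog_arm:
  translation:
    - [0,0,0]
    - [0,0,0]
    - [0,0,0]
    - [0,0,0]
    - [0,0,0]
  twist:
    - [0,0,0]
    - [0,0,0]
    - [0,0,0]
    - [0,0,0]
    - [0,0,0]
  fingers: -0.4

```text
time: 16.03
ee_pos: [598.0, -23.1, 135.1]
tcp_rot: [-1.214, 1.202, -1.202]
contact_force: [0.1, -0.2, 0.5]
gripper_width: 59.9
```

jog_arm:
  translation:
    - [0,-10,0]
    - [0,-30,0]
    - [0,-60,0]
    - [0,-90,0]
    - [0,-110,0]
    - [0,-110,0]
  twist:
    - [0,0,0]
    - [0,0,0]
    - [0,0,0]
    - [0,0,0]
    - [0,0,0]
    - [0,0,0]

```text
time: 16.53
ee_pos: [600.0, -22.6, 250.7]
tcp_rot: [-1.208, 1.196, -1.206]
contact_force: [1.5, 0.3, 0.1]
gripper_width: 59.8
```

```bash
python3 - <<'E'
from m import *
p,d=snap('scene','s7'); cv2.imwrite('pics/s7z.png',cv2.resize(p[160:300,280:420,::-1],(600,600),interpolation=cv2.INTER_CUBIC))
X=pts('scene',d); hsv=cv2.cvtColor(p,cv2.COLOR_RGB2HSV)
m=(np.hypot(X[...,0]-595.5,X[...,1]+23)<76)&(np.hypot(X[...,0]-595.5,X[...,1]+23)>25)&(abs(X[...,2]-69)<8)&(hsv[...,1]<60)&(hsv[...,2]>90)
P=X[m];A=np.c_[P[:,:2]-[595.5,-23],np.ones(len(P))]; s=np.linalg.lstsq(A,P[:,2],rcond=None)[0]; k=abs(P[:,2]-A@s)<2.5; print(np.linalg.lstsq(A[k],P[k,2],rcond=None)[0],k.sum())
E
python3 g.py 1 466 -24 200 90.6  466 -24 200 -89.4
```

```text
[ 8.34356754e-03 -6.68666840e-03  6.83004012e+01] 514
[  -0.2   47.7 -133.4] [-0.0038 -1.5713  0.0042] dist 142.0
[  -0.2   47.7 -133.4] [-0.0042  1.5703 -0.0038] dist 142.0
```

View pics/s7z.png

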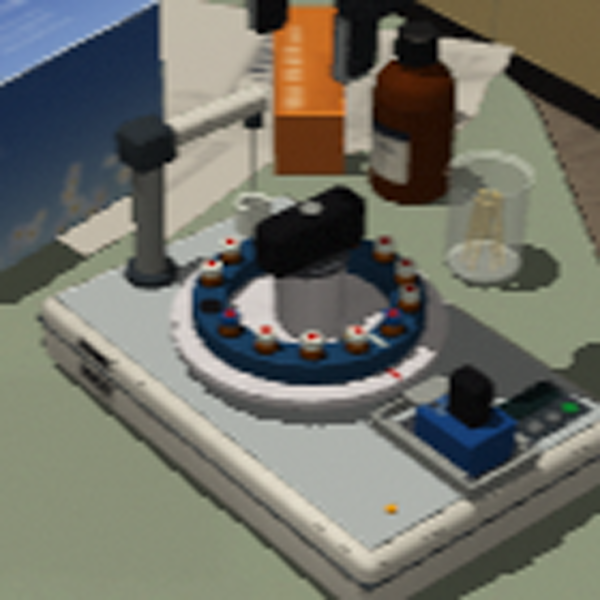

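Seated flat: the flange top is at 68.3 in the scene view, which reads about 1 mm low, and the red mark points at the knob. Now locating the knob.

Run:
```python
from m import *
print(arm.get_state()['joint_pos'].round(2))
for n,f in (('top','top0'),('scene','s7')):
    p,d=load(f); X=pts(n,d); hsv=cv2.cvtColor(p,cv2.COLOR_RGB2HSV)
    near=np.hypot(X[...,0]-466,X[...,1]+24)<26
    m=near&(X[...,2]>78)&(hsv[...,2]<70)&(hsv[...,1]<110)
    k,lab,st,ce=cv2.connectedComponentsWithStats(m.astype(np.uint8)); i=1+np.argmax(st[1:,4]); m=lab==i
    z=X[m][:,2]; print(n,np.percentile(z,[5,25,50,75,95]).round(1),st[i],ce[i])
    if n=='top':
        for zt in(100,): 
            v,u=np.nonzero(m); P=np.array([ray(n,a,b,zt)[:2] for a,b in zip(u,v)]); print(P.mean(0),P.min(0),P.max(0))
    else:
        t=m&(X[...,2]>np.percentile(z,80)); print(X[t].mean(0),X[m].mean(0))
    b=near&(hsv[...,0]>100)&(hsv[...,0]<125)&(hsv[...,1]>130); print('blue',np.percentile(X[b][:,2],[10,50,90]).round(1),X[b][X[b][:,2]>70].mean(0) )
p,d=load('top0'); cv2.imwrite('pics/k.png',cv2.resize(p[262:310,310:358,::-1],(600,600),interpolation=cv2.INTER_NEAREST))
```

```text
[ 0.2   0.48 -0.37  1.65  0.2   1.04 -0.22]
top [ 94.8  98.7 101.1 105.8 108.4] [330 287   7   9  53] [333.32075472 291.05660377]
[468.18900416 -24.47803769] [458.80471158 -30.91325214] [477.8150482  -16.55950927]
blue [73.2 77.6 83.2] [462.71790165 -22.79653065  78.74493907]
scene [ 80.3  88.4  95.8 100.5 102.5] [385 245  11  15 120] [389.64166667 251.71666667]
[468.15355863 -25.29214328 102.00310771] [465.46702184 -22.55809686  93.75433853]
blue [60.  72.8 76.7] [462.60790679 -20.07094389  75.24649503]
```

View pics/k.png

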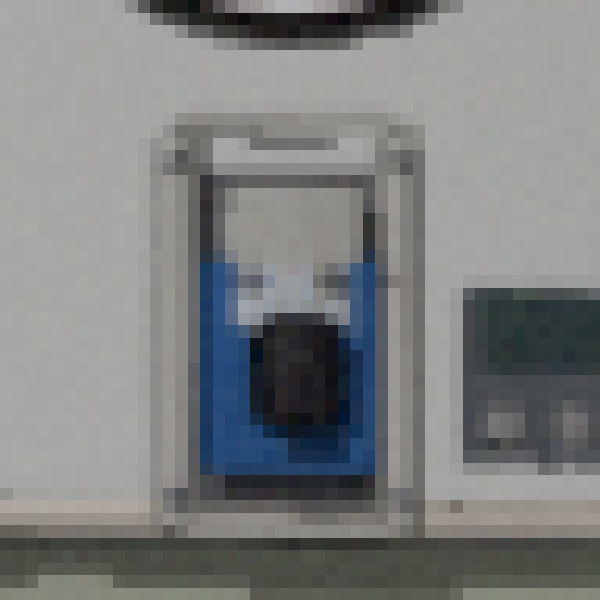

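Knob top centre is at about (468,-24.5), top z about 103, and the blue slide top is at about 77. I'll move back over it while turning the jaws across y.

jog_arm:
  translation:
    - [0,0,-17]
    - [0,5,-34]
    - [0,10,-50]
    - [0,15,-66]
    - [0,20,-82]
    - [0,25,-98]
    - [0,30,-115]
    - [0,36,-131]
  twist:
    - [0,0.115,0]
    - [0,0.23,0]
    - [0,0.345,0]
    - [0,0.46,0]
    - [0,0.575,0]
    - [0,0.69,0]
    - [0,0.805,0]
    - [0,0.92,0]

```text
time: 17.25
ee_pos: [465.5, -24.5, 208.6]
tcp_rot: [-0.628, 1.845, -1.845]
contact_force: [0.4, -0.4, -0.1]
gripper_width: 59.4
```

```bash
python3 g.py 1 468.5 -24.5 160 -89.4
```

```text
[-2.4 48.6  1.9] [1.000e-04 6.445e-01 1.100e-03] dist 49.0
```

jog_arm:
  translation:
    - [0,0,0]
    - [-1,5,1]
    - [-2,12,2]
    - [-2,22,2]
    - [-2,35,2]
    - [-2,45,2]
    - [-2,48,2]
    - [-2,48,2]
  twist:
    - [0,0.11,0]
    - [0,0.22,0]
    - [0,0.33,0]
    - [0,0.44,0]
    - [0,0.55,0]
    - [0,0.644,0]
    - [0,0.644,0]
    - [0,0.644,0]

```text
time: 17.92
ee_pos: [468.9, -24.6, 160.3]
tcp_rot: [-0.025, 2.212, -2.213]
contact_force: [0.1, -0.0, 0.5]
gripper_width: 59.8
```

```bash
python3 g.py 1 468.5 -24.5 105 -89.4
python3 - <<'E'
from h import *
p,d=snap('scene','s8'); cv2.imwrite('pics/s8z.png',cv2.resize(p[160:300,310:450,::-1],(600,600),interpolation=cv2.INTER_CUBIC))
E
```

```text
[ 0.3 55.3 -0.1] [-0.0005  0.0097  0.0025] dist 55.0
```

View pics/s8z.png

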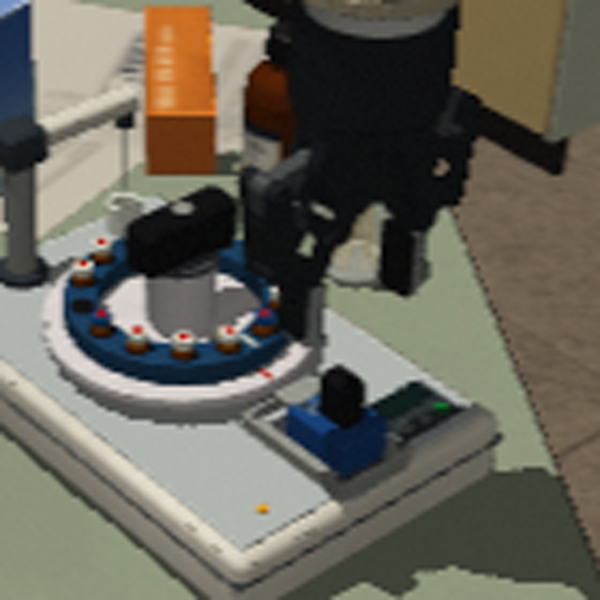

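The jaws straddle the knob's line from above, clear of the carousel. Descending.

jog_arm:
  translation:
    - [0,15,0]
    - [0,30,0]
    - [0,42,0]
    - [0,50,0]
    - [0,55,0]
    - [0,55,0]
    - [0,55,0]
  twist:
    - [0,0.01,0]
    - [0,0.01,0]
    - [0,0.01,0]
    - [0,0.01,0]
    - [0,0.01,0]
    - [0,0.01,0]
    - [0,0.01,0]

```text
time: 18.55
ee_pos: [469.9, -24.8, 106.6]
tcp_rot: [-0.008, 2.217, -2.218]
contact_force: [0.4, -0.3, 0.5]
gripper_width: 59.7
```

jog_arm:
  translation:
    - [0,0,0]
    - [0,0,0]
    - [0,0,0]
    - [0,0,0]
    - [0,0,0]
    - [0,0,0]
    - [0,0,0]
    - [0,0,0]
  twist:
    - [0,0,0]
    - [0,0,0]
    - [0,0,0]
    - [0,0,0]
    - [0,0,0]
    - [0,0,0]
    - [0,0,0]
    - [0,0,0]
  fingers: 1
  force: 30

```text
time: 19.22
ee_pos: [470.0, -25.1, 106.8]
tcp_rot: [-0.007, 2.217, -2.218]
contact_force: [-0.6, -1.7, 5.2]
gripper_width: 15.2
```

```bash
python3 g.py 1 468.5 -24.5 105 -89.4;python3 - <<'E'
from h import *
p,d=snap('scene','s9'); cv2.imwrite('pics/s9z.png',cv2.resize(p[160:300,310:450,::-1],(600,600),interpolation=cv2.INTER_CUBIC))
E
```

```text
[ 1.5  1.8 -0.6] [-0.0006 -0.0036 -0.0008] dist 2.0
```

View pics/s9z.png

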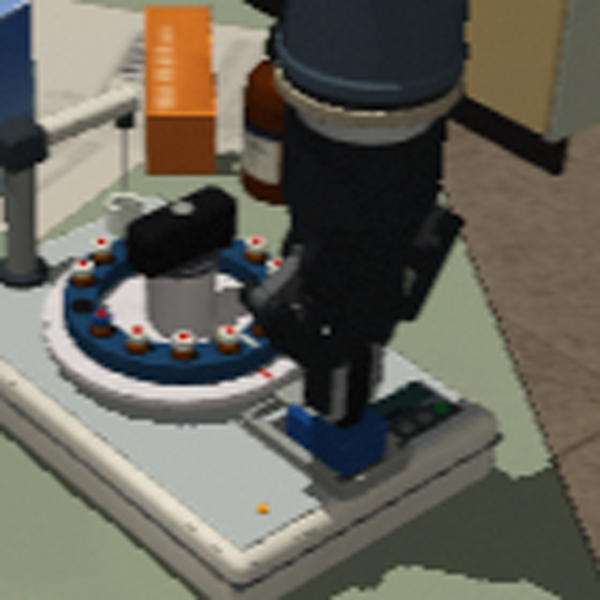

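Knob gripped (opening 15 mm). Sliding it in, tool -x being world +x.

jog_arm:
  translation:
    - [-3,0,0]
    - [-6,0,0]
    - [-9,0,0]
    - [-12,0,0]
    - [-15,0,0]
    - [-15,0,0]
  twist:
    - [0,0,0]
    - [0,0,0]
    - [0,0,0]
    - [0,0,0]
    - [0,0,0]
    - [0,0,0]

```text
time: 19.77
ee_pos: [485.2, -24.9, 106.7]
tcp_rot: [-0.007, 2.217, -2.218]
contact_force: [-0.9, -0.8, 5.1]
gripper_width: 15.2
```

jog_arm:
  translation:
    - [-2,0,0]
    - [-4,0,0]
    - [-6,0,0]
    - [-8,0,0]
    - [-8,0,0]
  twist:
    - [0,0,0]
    - [0,0,0]
    - [0,0,0]
    - [0,0,0]
    - [0,0,0]

```text
time: 20.18
ee_pos: [493.0, -24.8, 106.8]
tcp_rot: [-0.007, 2.217, -2.218]
contact_force: [-0.6, -0.5, 5.6]
gripper_width: 15.6
```

jog_arm:
  translation:
    - [-1,0,0]
    - [-2,0,0]
    - [-3,0,0]
    - [-3,0,0]
  twist:
    - [0,0,0]
    - [0,0,0]
    - [0,0,0]
    - [0,0,0]

```text
time: 20.52
ee_pos: [493.6, -24.8, 106.7]
tcp_rot: [-0.012, 2.219, -2.22]
contact_force: [-9.4, -1.0, 14.5]
gripper_width: 15.7
```

Run:
```python
from h import *
p,d=snap('scene','s10'); cv2.imwrite('pics/s10z.png',cv2.resize(p[160:300,310:450,::-1],(600,600),interpolation=cv2.INTER_CUBIC))
```

```text
(no output)
```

View pics/s10z.png

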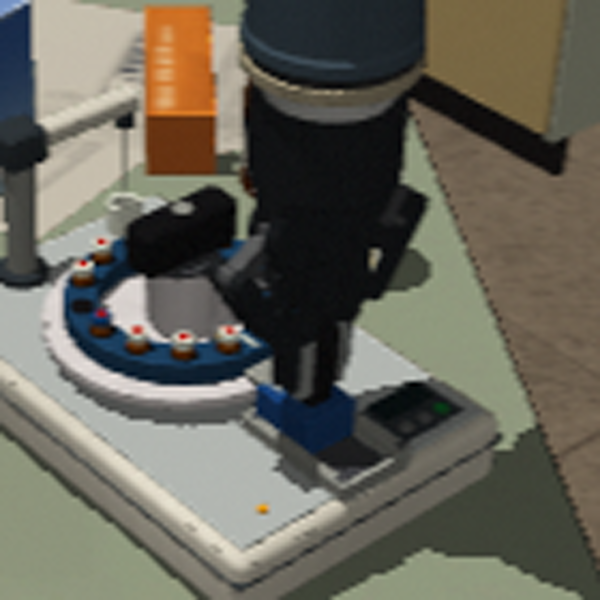

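The slide has moved forward and the knob stands ahead in its frame. The stop at x=493.6 matches 105 mm before the shaft (597.9 in the robot frame). One more small push to confirm, then release.

jog_arm:
  translation:
    - [-1,0,0]
    - [-2,0,0]
    - [-2,0,0]
    - [-2,0,0]
  twist:
    - [0,0,0]
    - [0,0,0]
    - [0,0,0]
    - [0,0,0]

```text
time: 20.9
ee_pos: [493.7, -24.8, 106.6]
tcp_rot: [0.015, -2.221, 2.222]
contact_force: [-15.8, 0.1, 21.0]
gripper_width: 14.9
```

jog_arm:
  translation:
    - [3.5,0,0]
    - [3.5,0,0]
    - [3.5,0,0]
    - [3.5,0,0]
    - [3.5,0,0]
    - [3.5,0,0]
  twist:
    - [0,0,0]
    - [0,0,0]
    - [0,0,0]
    - [0,0,0]
    - [0,0,0]
    - [0,0,0]
  fingers: -0.1

```text
time: 21.4
ee_pos: [494.5, -24.6, 106.2]
tcp_rot: [-0.007, 2.218, -2.218]
contact_force: [0.2, 0.8, 0.1]
gripper_width: 46.9
```

jog_arm:
  translation:
    - [3.5,-10,0]
    - [3.5,-30,0]
    - [3.5,-60,0]
    - [3.5,-95,0]
    - [3.5,-130,0]
    - [3.5,-150,0]
    - [3.5,-150,0]
  twist:
    - [0,0,0]
    - [0,0,0]
    - [0,0,0]
    - [0,0,0]
    - [0,0,0]
    - [0,0,0]
    - [0,0,0]

```text
time: 21.98
ee_pos: [492.4, -24.7, 261.3]
tcp_rot: [0.001, 2.214, -2.214]
contact_force: [0.8, -0.7, 0.3]
gripper_width: 47.4
```

Run:
```python
from m import *
p,d=snap('scene','s11'); cv2.imwrite('pics/s11z.png',cv2.resize(p[190:290,310:410,::-1],(600,600),interpolation=cv2.INTER_CUBIC))
n='scene'; X=pts(n,d); hsv=cv2.cvtColor(p,cv2.COLOR_RGB2HSV)
for x in(492,):
    near=np.hypot(X[...,0]-x,X[...,1]+24)<26
    m=near&(X[...,2]>78)&(X[...,2]<107)&(hsv[...,2]<70)&(hsv[...,1]<110)
    k,lab,st,ce=cv2.connectedComponentsWithStats(m.astype(np.uint8)); i=1+np.argmax(st[1:,4]); m=lab==i
    z=X[m][:,2]; t=m&(X[...,2]>np.percentile(z,80)); print(X[t].mean(0),X[m].mean(0))
```

```text
[491.74362945 -24.35394126 101.76319631] [489.14003757 -21.45694761  92.95556504]
```

View pics/s11z.png

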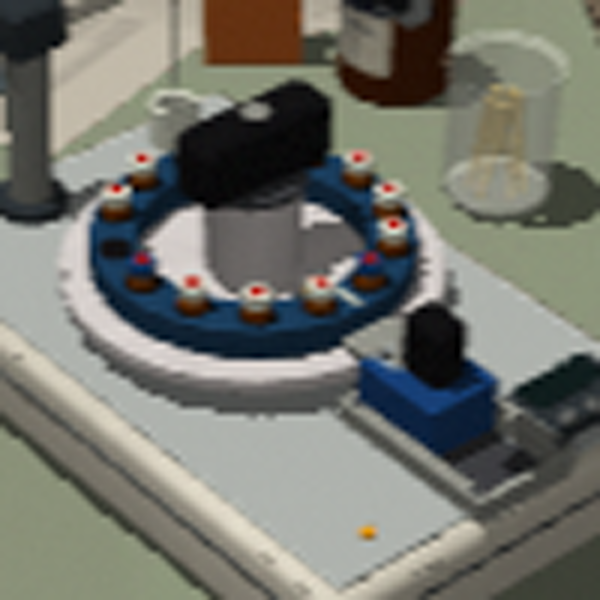

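The tongue lies over the flange rim and the knob is about 104 mm before the shaft in the camera frame. Moving aside for a top-view check.

jog_arm:
  translation:
    - [0,0,-25]
    - [0,0,-60]
    - [0,0,-100]
    - [0,0,-140]
    - [0,0,-180]
    - [0,0,-215]
    - [0,0,-240]
    - [0,0,-240]
  twist:
    - [0,0,0]
    - [0,0,0]
    - [0,0,0]
    - [0,0,0]
    - [0,0,0]
    - [0,0,0]
    - [0,0,0]
    - [0,0,0]

```text
time: 22.7
ee_pos: [487.4, 221.7, 255.1]
tcp_rot: [-0.018, 2.217, -2.213]
contact_force: [-0.5, -0.9, -0.2]
gripper_width: 47.1
```

Run:
```python
from m import *
p,d=snap('top','t12'); cv2.imwrite('pics/t12z.png',cv2.resize(p[160:320,270:430,::-1],(600,600),interpolation=cv2.INTER_CUBIC))
n='top'; X=pts(n,d); hsv=cv2.cvtColor(p,cv2.COLOR_RGB2HSV)
near=np.hypot(X[...,0]-492,X[...,1]+24)<20
m=near&(X[...,2]>82)&(hsv[...,2]<70)&(hsv[...,1]<110); v,u=np.nonzero(m)
P=np.array([ray(n,a,b,100)[:2] for a,b in zip(u,v)]);print('knob',P.mean(0))
m=(np.hypot(X[...,0]-595,X[...,1]+23)<45)&(X[...,2]>130); P=X[m]; c=P[:,:2].mean(0); w,V=np.linalg.eigh(np.cov((P[:,:2]-c).T)); a=V[:,1]*np.sign(V[1,1]); print('bar',c,np.median(P[:,2]),'yaw',np.degrees(np.arctan2(-a[0],a[1])))
```

```text
knob [491.5754734  -23.74652622]
bar [595.24353381 -24.30405114] 138.37564583512747 yaw 0.5180923269174027
```

View pics/t12z.png

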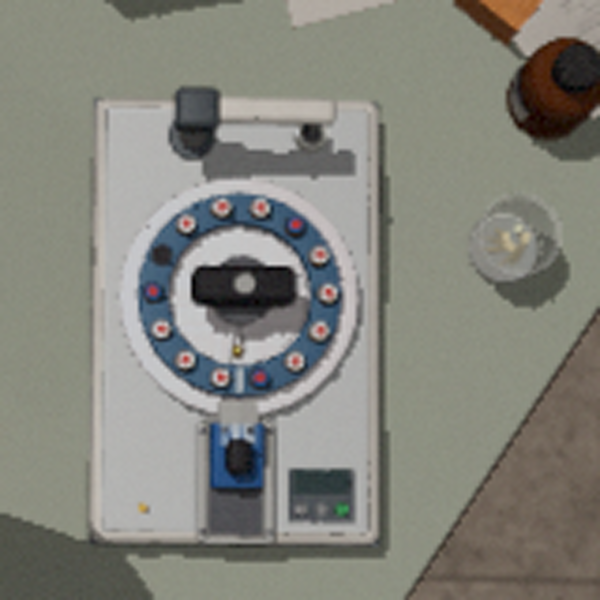

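The top view shows the bar square at yaw 0.5°, the brass pin up through the slot at (237,348) and the tongue over the rim at (240,410). The bottle and beaker are where they were, and the arm is clear. Handing in.

```bash
python3 -c "
from workcell import sign_off
print(sign_off())"
```

```text
the job is handed in; nothing more can be done
None
```

The carousel is seated on the turntable and the lock knob is pushed in to a firm stop. I handed the job in at about 23 s. `sign_off()` gave no verdict.

**Seating:** I lowered the carousel over the shaft and pin in small steps. It stopped firmly with the underside at about 62 mm, which is the turntable height. Afterwards:
- The top view put the bar at yaw 0.5°, against 0.6° for the changer, with its top at about 138 mm where about 140 mm was expected.
- It also showed the pin up through the slot.
- The flange was level to about 0.01 rad in the scene view.

**Lock:** the knob stopped against about 16 N, roughly 104 mm before the shaft by camera and by arm position (end stop: 105 mm). The tongue lies over the rim.

**Bystanders:** the bottle and beaker look unmoved in the final picture. I never moved near the timer, but did not check it again at the end.

**What failed or disagreed:**
- **First grip:** the fingers caught the hub shoulder, with a 33 mm opening on a 24 mm bar. I set the carousel back down, pressing with about 35 N at touchdown, and gripped it higher.
- **Shaft position:** the camera estimate was about 2 mm off in x from where the carousel actually went down. I corrected this from the side force during lowering.
- **Circle fits:** fitting the carousel's rim in the hand gave inconsistent results, so I did not use them.

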